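# Show the electrode tip to the inspection camera

## Robot

A 7-joint arm with a two-finger parallel gripper is mounted at the origin on the work surface. World frame = base frame: x ahead of the robot, y to its left, z up, the work surface at z = 0. Lengths are in m, angles in rad, forces in N, time in s.
With the tool pointing down it reaches from about 0.4 to 0.85 m from the base axis. Payload 6.9 kg.
Tool frame: the origin (TCP) lies midway between the tips of the shut fingers; the grasp point (between the pads) lies behind it (ctrl.pinch_z is the z of the grasp point in the tool frame, in m); z points along the fingers, y is the direction in which the jaws open and shut (so a half turn about z gives the same grasp; the last joint's range is limited). The gripper opens to 85 mm and grips with 20 to 120 N. Pads are 22 mm wide; open, the fingers measure 114 mm over their backs; the gripper's body (76 mm by 85 mm) begins 54 mm behind the grasp point. The pads swing forward as they close: fully open they stand 13 mm farther back than shut.
Start: joints at [1.218, 0.507, -0.238, 1.5, 0.126, 1.149, -0.155], TCP at [0.277, -0.56, 0.231] pointing down, gripper open.
Joint ranges: [-3.08, 3.08], [-0.24, 2.05], [-1.43, 1.35], [0, 2.5], [-1.52, 4.66], [0.17, 1.96], [-2.89, 2.89]. Speed limits (rad/s): [2.39, 2.39, 3.14, 3.14, 3.14, 3.14, 3.14].

## Interface

Orientations are given as a unit quaternion [w, x, y, z].
In Python, from station import ctrl, get_state, vision, ticket, models gives the robot as it stands. Calls block until the motion is done:
- ctrl.movep(position, orientation): joint-space move of the TCP to a pose.
- ctrl.movel(position, frame=None, max_speed=0.15): straight line of the TCP; frame=None keeps the orientation; max_speed is the mean speed in m/s.
- ctrl.set_joints(angles): joint-space move.
- ctrl.ungrasp() and ctrl.close_gripper(force=None): open the fingers fully, or close them until they stop; force is the grip in N (None keeps the last).
- ctrl.pause(seconds).
- ctrl.ik(position, orientation): joint angles nearest the present ones, or None.
- get_state(): the state.
- vision.grab_frame(name): name is "scene" or "top" or "wrist"; returns (picture, depth): 420x560x3 uint8, blue, green, red; 420x560 float32, m along the optical axis (not along the pixel's ray), 0 where there is no reading.
- vision.camera_info(name): a dict with "mtx" (3x3 intrinsics, pixels), "R" (3x3) and "t" (3): a world point X has camera coordinates R X + t; the wrist camera has in their place "hand_eye" (4x4, takes a point from camera to tool coordinates, whose origin is the TCP and whose axes are the flange's). Camera axes: x right, y down, z forward; pixel columns grow to the right and rows downward; lengths in m; the calibration is good to about 2 mm. The wrist camera is an equidistant fisheye: a pixel r from the principal point sees the ray r / f radians off the axis. A picture is of the moment at which its call begins: read the wrist's pose just before it. camera_info takes no time and is no camera call.
A pose or a line that the arm cannot do raises ctrl.Unreachable and nothing moves.
- ticket.close_job(): hands the job in, once; it reports no verdict.
Trained networks look in the newest picture that a camera, given by its name, has taken for a name from the list of things; names that differ only in an ending like _2 or _b are one class to them, and where a whole thing is asked for, a point or a joint stands for the part that bears it (a point fixed in the world has none). Each returns a list of dicts, best first, with "p" (0 to 1); they miss things now and then, are a little off and sometimes report something else, mostly with a low value. They report only what shows in the picture. A call takes as long as a camera call. They do not tell look-alikes from the thing itself.
- models.recognise(camera, target): "point" ([column, row] in pixels, amid what is visible of it).
- models.masks_of(camera, target): "mask" (420x560 bool, what is visible of it) and "point" ([column, row] in pixels, amid what is visible of it).
The state is a dict: "time": time; "qpos": joint angles; "qd": joint speeds; "tau": joint torques, N m; "tcp_pos": TCP position; "eef_rot": TCP orientation; "contact_force": force on the tool from outside, world axes, zero at the start; "wrist_torque": the same for the moment, N m; "width": finger opening in m.
Only numpy, scipy, OpenCV 4.12 (cv2) and the standard library are available. Lean on these libraries where they do the work, as an engineer would, in place of code of your own. Each camera call takes 0.05 s, during which the arm holds its last target. There are 200 camera calls.

## Task

Take the blue-capped electrode out of the storage rack, pass its tip gently down through the yellow eyelet of the inspection stand, and hold it there in the air for the camera: upright, tip level with the middle of the lens, the red stopper on its cap turned to the camera's side, and the shaft not pressing on the eyelet. Finish while still holding it in the gripper, at rest; leave the temperature probe, flask and bottle where they are.

Things in the scene. Friction and masses are not known exactly. Their poses are not given: they have to be found in the camera images.
- electrode_grip (a point): Centre of the electrode's blue cap, a block 24 (its x) by 20 (its y, the width to pinch) by 40 mm tall, with a 6 mm black button on top. z points up along the electrode, x to the red stopper. Starts upright in an outer socket of the rack, tip on the socket's floor (10 mm above the bench). Mass about 90 g.
- electrode_tip (a point): Lower end of the electrode, 140 mm below the cap's centre; axes as electrode_grip. The grey round shaft between them is 12 mm in diameter and 120 mm long, tapering to 8 mm over its last 6 mm.
- electrode_stopper (a point): Outer end of the red stopper, 9 mm in diameter, that sticks out 8 mm from the middle of one 20 mm wide side of the blue cap; 20 mm from the electrode's axis along its x.
- rack: White rack, fixed, 60 (x) by 220 (y) by 70 mm tall; origin at the centre of its underside on the bench. Three round sockets 13.5 mm wide, 60 mm deep in its top at y = -80, 0, +80 mm: the electrode in one outer one, the probe in the other, the middle one empty.
- stand: Inspection stand, fixed. Origin on the bench straight under the middle of the eyelet; z up; x points from the eyelet to the camera. Grey base, x -55 to 105 mm, 100 mm wide, 12 mm thick; aluminium post 50 mm wide at x -46 to -30 mm carries the yellow eyelet plate; black camera at x 47 to 103 mm, top at 87 mm, its 30 mm lens looking along -x.
- stand_eye (a point): Middle of the eyelet at its upper face, 130 mm above the bench: a round vertical through hole 20 mm in diameter in a yellow plate 60 (x) by 50 (y) by 8 mm thick. Below it is free space down to the base's top. Axes as stand.
- stand_lens (a point): Middle of the lens's front face, 65 mm above the bench and 46 mm from the eyelet's axis. Axes as stand.
- probe_mid (a point): Bystander: middle of the temperature probe, a 12 mm steel rod 95 mm long with a round black head 22 mm wide and 30 mm tall; stands in the other outer socket, its top 135 mm above the bench.
- flask: Bystander: closed conical glass flask, 72 mm wide at the foot, 105 mm tall, loose on the bench; origin at the centre of its underside.
- bottle: Bystander: brown bottle, 56 mm wide, about 135 mm tall, loose on the bench; origin at the centre of its underside.
Not all that is in view belongs to the job. Of the things like the part that bears electrode_grip, leave any that is purple; of the rest the smaller one is meant. There is more than one size of the stand; the job needs the smallest.

How it is judged:
On the way, in this order (a step that is already met when the one before it is completed fails the run):
1. the electrode is out of the rack, its tip above the rack's top (z of electrode_tip in the frame of rack above 0.075 m), for 0.2 s.
2. the tip has passed down through the eyelet (horizontal distance between electrode_tip and stand_eye below 0.008 m and z of electrode_tip in the frame of stand below 0.115 m), for 0.2 s.
At the end, for the whole second after the job is handed in: Gripped (over 1 N), at rest; tip through the eyelet, within 8 mm of its axis and 10 mm of lens height; upright within 8 deg, red stopper towards the camera within 20 deg; under 2 N on the stand; probe, flask and bottle within 30 mm of their starts (contact force between the fingers and electrode above 1 N and horizontal distance between electrode_tip and stand_eye below 0.008 m and z of electrode_tip in the frame of stand between 0.055 and 0.075 m and angle between electrode_grip's own z axis and vertical below 0.14 rad and angle between the x axis of electrode_grip and the x axis of stand, either way round below 0.35 rad and x of electrode_stopper in the frame of stand above 0.004 m and contact force between electrode and stand below 2 N and linear speed of electrode below 0.02 m/s and distance of each of probe_mid, flask, bottle from where it was at the start of the episode below 0.03 m); the arm keeps its last pose, push and grip.
It fails at once if the temperature probe is knocked over or shifted by more than 30 mm (distance of probe_mid from where it was at the start of the episode above 0.03 m or angle between probe_mid's own z axis and vertical above 0.4 rad).
It fails at once if the flask is knocked over or shifted by more than 30 mm (distance of flask from where it was at the start of the episode above 0.03 m or angle between flask's own z axis and vertical above 0.4 rad).
It fails at once if the bottle is knocked over or shifted by more than 30 mm (distance of bottle from where it was at the start of the episode above 0.03 m or angle between bottle's own z axis and vertical above 0.4 rad).
It fails at once if the electrode is knocked or pushed against the stand with more than 20 N (contact force between electrode and stand above 20 N).
It also fails if it takes over 53 s, if anything falls off the work surface, if the arm or the gripper's body presses on something with over 40 N, if the wrist force passes 120 N, or if a joint passes its speed limit or range.

## Working session

There is one attempt and no reset: what is moved stays moved. The work goes in short steps, each a Python script; the robot and the scene stay as the last script left them, time stands still between calls to the robot, and variables do not carry over. Pictures are saved under pics/ and viewed, about 8 in all and at most 12, crops included, and the job is handed in when it is done.

```bash
mkdir -p pics; ls
python3 - <<'E'
from station import ctrl,get_state,vision,models
import cv2,numpy as np
s=get_state();print(s['time'],s['tcp_pos'],s['eef_rot'],s['width'],ctrl.pinch_z)
for n in('scene','top'):
    im,d=vision.grab_frame(n);cv2.imwrite(f'pics/{n}0.png',im);np.save(f'pics/{n}0.npy',d)
    c=vision.camera_info(n);print(n,c['mtx'].tolist() if hasattr(c['mtx'],'tolist') else c['mtx'],c['R'],c['t'])
    for t in('electrode_grip','stand','rack','probe_mid','flask','bottle'):
        print(n,t,[(np.round(r['point']),round(r['p'],2)) for r in models.recognise(n,t)])
E
```

```text
pics
0.0 [ 0.27649514 -0.55996028  0.23044409] [-8.47227117e-04  9.73800038e-01  2.27404305e-01 -2.24161286e-04] 0.08541629725984654 -0.0187
scene [[424.07844234944616, 0.0, 274.69152386585876], [0.0, 424.07844234944616, 204.88656060908576], [0.0, 0.0, 1.0]] [[-0.43709177  0.89929314  0.01492124]
 [ 0.48715277  0.25065594 -0.83657264]
 [-0.75606413 -0.35839009 -0.54765279]] [ 0.28035734 -0.14747602  1.40207761]
scene electrode_grip [(array([379., 209.]), 0.86), (array([390., 165.]), 0.74), (array([339., 251.]), 0.59)]
scene stand [(array([263., 177.]), 0.97), (array([206., 223.]), 0.89), (array([134., 194.]), 0.63)]
scene rack [(array([412., 265.]), 0.68)]
scene probe_mid [(array([451., 250.]), 0.66)]
scene flask [(array([280., 272.]), 0.89), (array([450., 250.]), 0.54)]
scene bottle [(array([323., 212.]), 0.73)]
top [[434.41513878622374, 0.0, 280.684152660239], [0.0, 434.41513878622374, 208.6574915108086], [0.0, 0.0, 1.0]] [[ 0.00896156 -0.99961259  0.0263507 ]
 [-0.99760111 -0.01074622 -0.06838532]
 [ 0.068642   -0.02567465 -0.99731093]] [-0.08711881  0.48213421  1.09666805]
top electrode_grip [(array([171., 256.]), 0.57), (array([197., 147.]), 0.52)]
top stand [(array([338., 172.]), 0.94), (array([436., 184.]), 0.91), (array([237., 234.]), 0.64)]
top rack [(array([149., 200.]), 0.7)]
top probe_mid [(array([104., 191.]), 0.69)]
top flask [(array([243., 150.]), 0.74)]
top bottle [(array([239., 234.]), 0.62)]
```

```bash
python3 -c "
import cv2,numpy as np
a=cv2.imread('pics/scene0.png');b=cv2.imread('pics/top0.png')
cv2.imwrite('pics/s1.png',cv2.resize(a,(800,600)));cv2.imwrite('pics/t1.png',cv2.resize(b,(800,600)))"
```

```text
(no output)
```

View pics/s1.png

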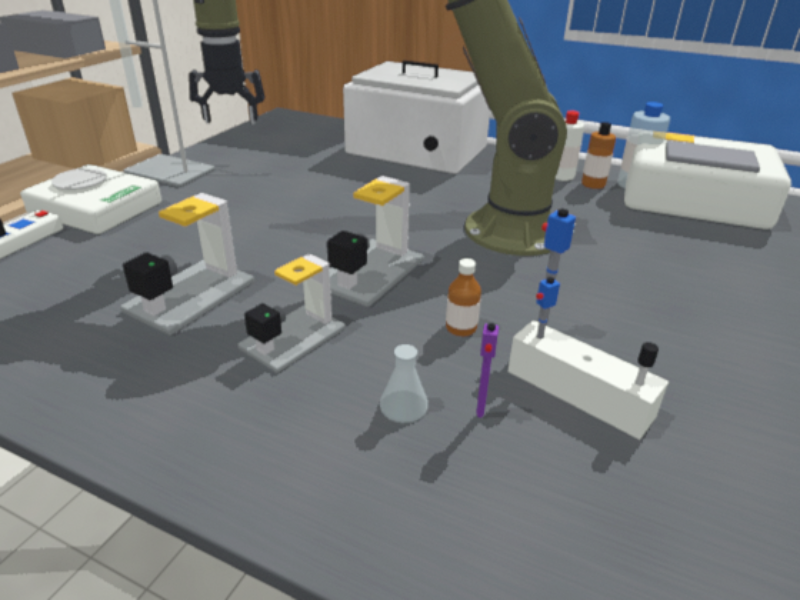

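View pics/t1.png

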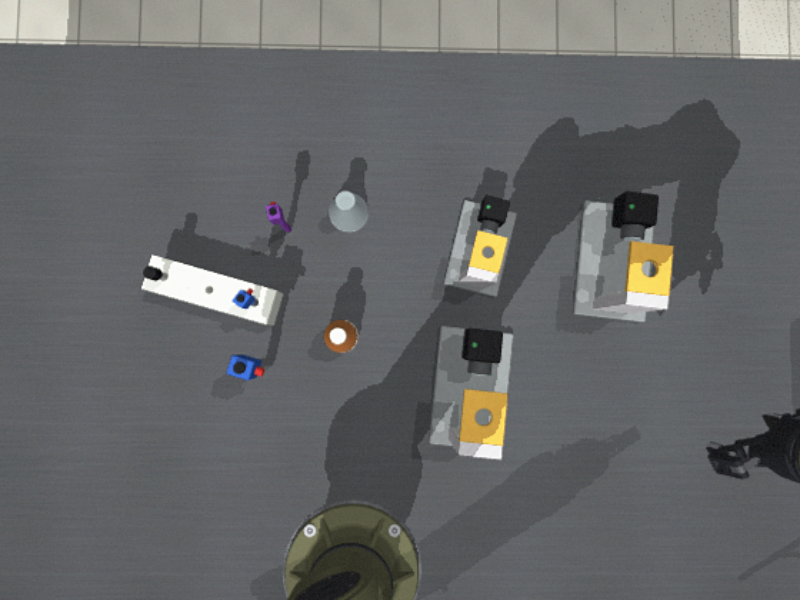

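Three things resemble the electrode in the scene view at 800x600: purple at (487,345), large blue at (558,232), and small blue in the rack at (546,293). The small blue one is meant; in the top view it is at (245,299). There are three stands in the top view, with eyelets at (488,252), (650,269) and (484,417). The one at (488,252) is the smallest. I'll measure now and confirm with a crop.

```bash
cat > h.py <<'E'
import cv2,numpy as np
from station import vision
def ray(n,uv,z):
    c=vision.camera_info(n);K,R,t=[np.array(c[k]) for k in('mtx','R','t')]
    d=R.T@np.linalg.inv(K)@np.array([uv[0],uv[1],1.]);o=-R.T@t
    return o+d*(z-o[2])/d[2]
def cloud(n,d):
    c=vision.camera_info(n);K,R,t=[np.array(c[k]) for k in('mtx','R','t')]
    v,u=np.mgrid[:d.shape[0],:d.shape[1]]
    p=np.stack([(u-K[0,2])/K[0,0]*d,(v-K[1,2])/K[1,1]*d,d],-1)
    return (p-t)@R
def proj(n,X):
    c=vision.camera_info(n);K,R,t=[np.array(c[k]) for k in('mtx','R','t')]
    p=K@(R@np.array(X)+t);return p[:2]/p[2]
E
python3 - <<'E'
from h import *
for n in('top','scene'):
    im=cv2.imread(f'pics/{n}0.png');d=np.load(f'pics/{n}0.npy');P=cloud(n,d);hsv=cv2.cvtColor(im,cv2.COLOR_BGR2HSV)
    H,S,V=hsv[...,0],hsv[...,1],hsv[...,2]
    M={'yel':(H>15)&(H<35)&(S>130)&(V>120),'blue':(H>105)&(H<122)&(S>150)&(V>70),'red':((H<6)|(H>174))&(S>150)&(V>90),'pur':(H>130)&(H<160)&(S>100)}
    for k,m in M.items():
        m=m.astype(np.uint8);N,L,st,ce=cv2.connectedComponentsWithStats(m)
        for i in range(1,N):
            if st[i,4]<5: continue
            p=P[(L==i)&(d>0)]
            if len(p)==0 or abs(p[:,1]).max()>.7 or np.median(p[:,2])<.02 or p[:,0].min()<.0: continue
            print(n,k,'px',ce[i].round(1),'A',st[i,4],'xyz med',np.median(p,0).round(3),'ext',np.ptp(p,axis=0).round(3),'zmax',p[:,2].max().round(3))
            if k=='yel':
                q=p[abs(p[:,2]-np.percentile(p[:,2],80))<.004];r=cv2.minAreaRect((q[:,:2]*1000).astype(np.float32));print('  rect',np.round(r[0],1),np.round(r[1],1),round(r[2],1))
                x,y,w,h=st[i,:4];sub=(L[y:y+h,x:x+w]!=i).astype(np.uint8);n2,l2,s2,c2=cv2.connectedComponentsWithStats(sub,connectivity=4)
                for j in range(1,n2):
                    a=s2[j]
                    if a[0]>0 and a[1]>0 and a[0]+a[2]<w and a[1]+a[3]<h and a[4]>15:
                        uv=c2[j]+[x,y];print('  hole px',uv.round(1),a[4],'at z.130',ray(n,uv,.13).round(4), 'at plate z',ray(n,uv,np.median(q[:,2])).round(4))
    if n=='top':
        m=(S<50)&(V>130)&(abs(P[...,2]-.07)<.006)&(d>0);m[:,230:]=0
        q=P[m];r=cv2.minAreaRect((q[:,:2]*1000).astype(np.float32));print('rack',r,np.median(q[:,2]))
im=cv2.imread('pics/scene0.png');im2=cv2.imread('pics/top0.png')
a=cv2.resize(im[130:300,320:480],None,fx=3,fy=3,interpolation=2);b=cv2.resize(im2[120:290,95:220],None,fx=3,fy=3,interpolation=2)
cv2.imwrite('pics/crop1.png',np.hstack([a[:,:420],b]))
E
```

```text
top yel px [341.2 175.8] A 500 xyz med [ 0.554 -0.22   0.13 ] ext [0.09  0.076 0.126] zmax 0.136
  rect [ 553.5 -219.6] [49.8 59.7] 76.8
  hole px [341.2 176.2] 50 at z.130 [ 0.5523 -0.2197  0.13  ] at plate z [ 0.5523 -0.2196  0.1303]
top yel px [454.5 187.5] A 965 xyz med [ 0.525 -0.468  0.172] ext [0.084 0.154 0.18 ] zmax 0.177
  rect [ 524.3 -467.6] [67.5 79.5] 84.3
  hole px [453.7 188. ] 93 at z.130 [ 0.5281 -0.4837  0.13  ] at plate z [ 0.523  -0.4657  0.1718]
top yel px [338.  291.7] A 991 xyz med [ 0.291 -0.206  0.172] ext [0.091 0.102 0.169] zmax 0.177
  rect [ 291.8 -205.3] [66.2 79. ] 84.4
  hole px [337.9 291.5] 115 at z.130 [ 0.2869 -0.2118  0.13  ] at plate z [ 0.2919 -0.2052  0.1718]
top blue px [170.7 209.7] A 96 xyz med [0.467 0.164 0.169] ext [0.024 0.025 0.075] zmax 0.178
top blue px [170.3 256.3] A 236 xyz med [0.369 0.146 0.23 ] ext [0.033 0.037 0.066] zmax 0.242
top red px [174.5 203.9] A 8 xyz med [0.482 0.159 0.153] ext [0.005 0.006 0.004] zmax 0.156
top red px [181.1 259.5] A 34 xyz med [0.361 0.131 0.207] ext [0.011 0.012 0.011] zmax 0.21
top pur px [194.  
[... 448 characters left out ...]
554.5 -217.1] [51.6 58.3] 75.9
scene blue px [391.3 162.2] A 440 xyz med [0.379 0.159 0.206] ext [0.028 0.038 0.063] zmax 0.235
scene blue px [385.8 189.8] A 8 xyz med [0.374 0.156 0.131] ext [0.009 0.013 0.004] zmax 0.133
scene blue px [383.7 205. ] A 205 xyz med [0.478 0.174 0.155] ext [0.025 0.026 0.043] zmax 0.172
scene red px [380.6 158.1] A 14 xyz med [0.365 0.131 0.203] ext [0.009 0.006 0.011] zmax 0.207
scene red px [377.4 206.9] A 11 xyz med [0.486 0.163 0.151] ext [0.008 0.006 0.006] zmax 0.153
scene red px [341.5 243. ] A 16 xyz med [0.626 0.131 0.142] ext [0.006 0.006 0.008] zmax 0.144
scene pur px [340.  255.5] A 412 xyz med [0.613 0.128 0.103] ext [0.219 0.049 0.165] zmax 0.164
```

View pics/crop1.png

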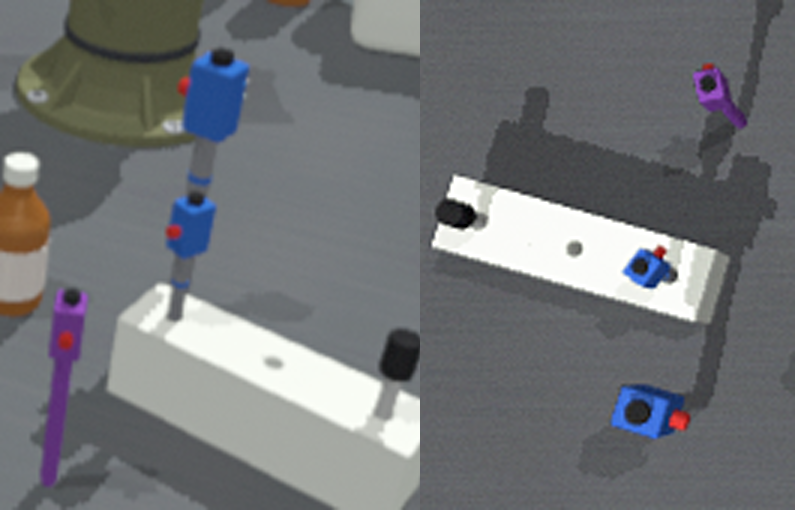

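The crop confirms it: the small blue cap with the red stopper stands in the rack's outer socket, and the decoys are the large blue and the purple ones outside the rack. The measured sizes match too: eyelet z 0.130, plate 50x60 mm, rack 221x60 mm. Next I hover above it and refine with the wrist camera.

```bash
cat >> h.py <<'E'
from station import ctrl,get_state,models
from scipy.spatial.transform import Rotation as Ro
def quat(psi):
    c,s=np.cos(psi),np.sin(psi);q=Ro.from_matrix(np.array([[c,s,0],[s,-c,0],[0,0,-1.]])).as_quat();return q[[3,0,1,2]]
def wrist(fn):
    s=get_state();im,d=vision.grab_frame('wrist');cv2.imwrite(fn,im)
    q=np.array(s['eef_rot']);T=np.eye(4);T[:3,:3]=Ro.from_quat(q[[1,2,3,0]]).as_matrix();T[:3,3]=s['tcp_pos']
    return im,d,T@np.array(vision.camera_info('wrist')['hand_eye'])
def wrays(uv):
    K=np.array(vision.camera_info('wrist')['mtx']);a=(np.atleast_2d(uv)-K[:2,2])/[K[0,0],K[1,1]]
    r=np.linalg.norm(a,axis=1)[:,None]+1e-12;return np.hstack([a/r*np.sin(r),np.cos(r)])
def wz(T,uv,z):
    d=wrays(uv)@T[:3,:3].T;o=T[:3,3];return o+d*((z-o[2])/d[:,2])[:,None]
E
python3 - <<'E'
from h import *
print(np.array(vision.camera_info('wrist')['hand_eye']).round(3).tolist(),np.array(vision.camera_info('wrist')['mtx']).round(1).tolist())
for f in(0,np.pi):
  for nm,p,a in(('hover',(.470,.168,.33),-30),('grasp',(.470,.168,.131),-30),('lift',(.470,.168,.33),-30),('over',(.553,-.219,.33),-13),('fin',(.553,-.219,.186),-13)):
    q=ctrl.ik(list(p),quat(np.radians(a)+f));print(nm,f,None if q is None else np.round(q,2))
ctrl.movep([.470,.168,.33],quat(np.radians(-30)))
im,d,T=wrist('pics/w1.png');np.save('pics/w1.npy',d);np.save('pics/w1T.npy',T)
s=get_state();print(s['time'],s['tcp_pos'],s['contact_force'])
H,S,V=cv2.split(cv2.cvtColor(im,cv2.COLOR_BGR2HSV))
for k,m in(('blue',(H>105)&(H<122)&(S>150)&(V>60)),('red',((H<6)|(H>174))&(S>150)&(V>80))):
    N,L,st,ce=cv2.connectedComponentsWithStats(m.astype(np.uint8))
    for i in range(1,N):
        if st[i,4]<15: continue
        v,u=np.nonzero(L==i);zz=.17 if k=='blue' else .15
        w=wz(T,np.c_[u,v],zz);r=cv2.minAreaRect((w[:,:2]*1000).astype(np.float32))
        print(k,ce[i].round(0),st[i,4],'depth',np.median(d[v,u]).round(3),'mean',w.mean(0).round(4),'rect',np.round(r[0],1),np.round(r[1],1),round(r[2],1))
E
```

```text
[[-0.0, -0.944, -0.329, 0.084], [1.0, -0.0, 0.0, 0.0], [-0.001, -0.329, 0.944, -0.144], [0.0, 0.0, 0.0, 1.0]] [[325.2, 0.0, 277.5], [0.0, 325.2, 210.6], [0.0, 0.0, 1.0]]
hover 0 [ 0.22  0.31 -0.84  1.64  0.24  1.3  -2.76]
grasp 0 [-0.09  0.45 -0.44  1.96  0.26  0.78 -2.77]
lift 0 [ 0.22  0.31 -0.84  1.64  0.24  1.3  -2.76]
over 0 [ 0.46  0.4  -0.2   1.41  0.08  1.34 -1.54]
fin 0 [ 0.43  0.5  -0.15  1.65  0.08  1.   -1.54]
hover 3.141592653589793 [ 0.42  0.41 -1.21  1.64  0.39  1.37  0.2 ]
grasp 3.141592653589793 [ 0.25  0.58 -0.99  1.96  0.61  0.93 -0.  ]
lift 3.141592653589793 [ 0.42  0.41 -1.21  1.64  0.39  1.37  0.2 ]
over 3.141592653589793 [ 0.87  0.5  -0.92  1.4   0.4   1.43  1.3 ]
fin 3.141592653589793 [ 0.86  0.61 -0.88  1.65  0.51  1.13  1.19]
3.4333 [0.47031135 0.16731754 0.32982575] [ 0.49219351 -0.15094584 -0.16814169]
blue [277. 189.] 433 depth 0.314 mean [0.4709 0.1657 0.17  ] rect [471.1 164.9] [19.7 30.8] 51.9
blue [331. 245.] 31 depth 0.374 mean [0.3907 0.1478 0.17  ] rect [390.5 147.9] [13.   5.2] 76.0
blue [343. 280.] 1643 depth 0.289 mean [0.3439 0.155  0.17  ] rect [339.3 154.1] [43.6 72.8] 74.7
blue [ 40. 315.] 231 depth 0.573 mean [0.4858 0.5643 0.17  ] rect [484.5 564.3] [116.2  14. ] 3.4
blue [ 31. 373.] 95 depth 0.562 mean [0.4056 0.7275 0.17  ] rect [405.4 727.6] [43.6 17.1] 2.9
red [233.  36.] 20 depth 0.288 mean [0.6225 0.1273 0.15  ] rect [622.6 127.3] [2.2 7. ] 15.3
red [278. 172.] 57 depth 0.324 mean [0.4815 0.1584 0.15  ] rect [481.4 158.1] [7.1 7.3] 59.9
red [366. 275.] 77 depth 0.304 mean [0.3239 0.13   0.15  ] rect [322.2 129.2] [10.1 18. ] 82.4
```

View pics/w1.png

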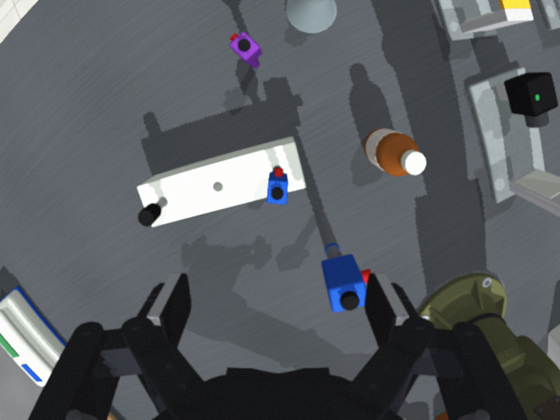

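The wrist view agrees with the top and scene estimates: small cap at (277,189), stopper at (278,172), axis about (0.469,0.1675), cap yaw about -38°. Now I grasp it.

Run:
```python
from h import *
psi=np.radians(-38.1)
for z in(.33,.131):
    q=ctrl.ik([.469,.1675,z],quat(psi));print(None if q is None else np.round(q,2))
try:
    ctrl.movep([.469,.1675,.30],quat(psi))
    ctrl.movel([.469,.1675,.133],max_speed=.1)
    s=get_state();print(s['time'],s['tcp_pos'],s['contact_force'],s['qpos'].round(2) if hasattr(s['qpos'],'round') else s['qpos'])
    ctrl.close_gripper(force=40)
    s=get_state();print(s['time'],s['width'],s['tcp_pos'],s['contact_force'],s['wrist_torque'])
except ctrl.Unreachable as e: print('unreach',e,get_state()['tcp_pos'])
for n in('scene','top'):
    im,d=vision.grab_frame(n);cv2.imwrite(f'pics/{n}2.png',im)
im=cv2.imread('pics/scene2.png');cv2.imwrite('pics/crop2.png',cv2.resize(im[60:300,280:520],None,fx=2.4,fy=2.4))
```

```text
[ 0.19  0.3  -0.8   1.64  0.22  1.3  -2.88]
[-0.22  0.43 -0.24  1.97  0.14  0.76 -2.78]
5.5667 [0.46925969 0.16759743 0.13341675] [-0.43669581  0.73845298  0.4184642 ] [-0.12  0.44 -0.38  1.96  0.23  0.78 -2.87]
6.175 0.019241265165095903 [0.46908247 0.16756438 0.13312184] [0.82447139 0.18940853 1.46677256] [0.02655089 0.0468704  0.00959164]
```

View pics/crop2.png

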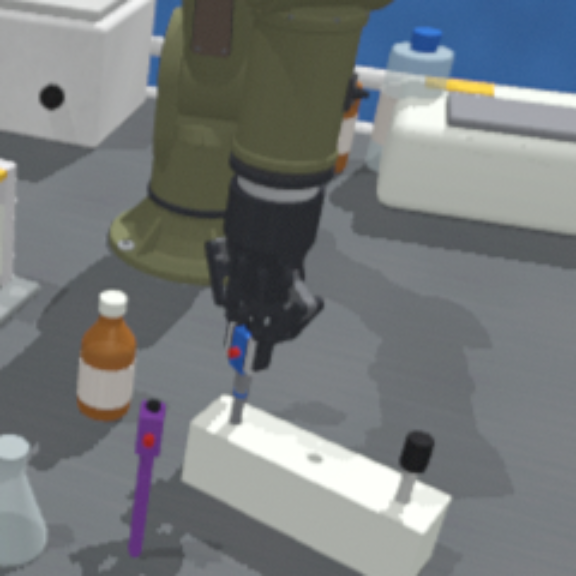

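Gripped (width 19 mm); the stopper faces the far side, as expected. I lift straight up and carry it over the eyelet.

Run:
```python
from h import *
ctrl.movel([.469,.1675,.33],max_speed=.15)
s=get_state();print(s['time'],s['width'],s['contact_force'],s['wrist_torque'])
ctrl.pause(.25)
ctrl.movep([.5535,-.219,.32],quat(np.radians(-13.2)))
ctrl.movel([.5535,-.219,.285],max_speed=.1)
s=get_state();print(s['time'],s['width'],s['tcp_pos'],s['qpos'],s['contact_force'])
for n in('scene','top'):
    im,d=vision.grab_frame(n);cv2.imwrite(f'pics/{n}3.png',im);np.save(f'pics/{n}3.npy',d)
    print(n,[(np.round(r['point'],1),round(r['p'],2)) for r in models.recognise(n,'electrode_tip')],[(np.round(r['point'],1),round(r['p'],2)) for r in models.recognise(n,'stand_eye')])
    print('predicted tip',proj(n,[.5535,-.219,.162]),'eye',proj(n,[.553,-.2195,.13]))
im,d,T=wrist('pics/w3.png');np.save('pics/w3T.npy',T);np.save('pics/w3.npy',d)
im=cv2.imread('pics/scene3.png');a=cv2.resize(im[90:250,140:290],None,fx=2.8,fy=2.8,interpolation=2)
b=cv2.resize(cv2.imread('pics/w3.png'),(560,420))
b=cv2.resize(b[:,140:440],(380,448*380//380))[:448]
cv2.imwrite('pics/crop3.png',np.hstack([a,b]))
```

```text
7.7417 0.019656891372037247 [ 0.13287135  0.39143245 -1.39021943] [-0.01074461  0.03137077  0.0114998 ]
9.9583 0.019585886560125547 [ 0.55375405 -0.21839331  0.28530063] [ 0.52301192  0.42745774 -0.29563089  1.4905304   0.12775934  1.24248645
 -1.58899343] [ 0.03458959 -0.59405114 -0.71839494]
scene [(array([386.3, 169.6]), 0.82), (array([336.7, 247. ]), 0.8), (array([205. , 143.7]), 0.75)] [(array([205. , 226.3]), 0.98), (array([131.9, 193.1]), 0.93), (array([262.7, 176.5]), 0.63), (array([206.6, 139.7]), 0.25)]
predicted tip [206.68095112 175.14882272] eye [207.61825029 186.98405678]
top [(array([170.9, 256.5]), 0.92), (array([193.1, 147.5]), 0.46)] [(array([329.1, 180.9]), 0.97), (array([462.1, 192.9]), 0.69), (array([326.1, 268.8]), 0.58)]
predicted tip [343.27976349 173.69769832] eye [341.15485345 175.95832645]
```

View pics/crop3.png

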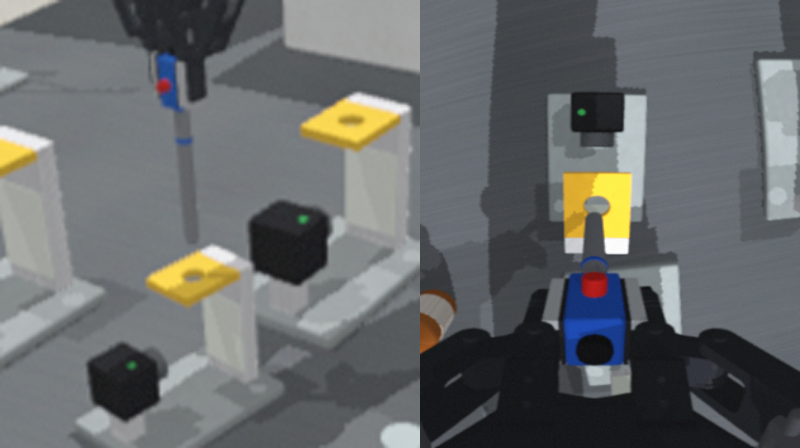

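The electrode hangs upright above the eyelet: scene tip near (208.6,175.7), hole near (208.9,188.2), stopper on the camera's side. Next I measure the shaft axis against the hole from depth.

```bash
cat > m.py <<'E'
from h import *
from scipy.optimize import least_squares
def axis(P,tz,x0=(.5535,-.219)):
    # fit 12 mm cylinder, near vertical, to shaft points between tz+.01 and tz+.11
    q=P[(np.hypot(P[:,0]-x0[0],P[:,1]-x0[1])<.016)&(P[:,2]>tz+.01)&(P[:,2]<tz+.105)]
    f=lambda a:np.hypot(q[:,0]-a[0]-a[2]*(q[:,2]-tz),q[:,1]-a[1]-a[3]*(q[:,2]-tz))-.006
    r=least_squares(f,[*x0,0,0],loss='soft_l1',f_scale=.001);return r.x.round(4),len(q),np.abs(r.fun).mean().round(4)
def wcloud(d,T):
    v,u=np.mgrid[:d.shape[0],:d.shape[1]];ry=wrays(np.c_[u.ravel(),v.ravel()])
    ok=(d.ravel()>0)&(ry[:,2]>.2);p=ry[ok]/ry[ok,2:]*d.ravel()[ok,None];return p@T[:3,:3].T+T[:3,3],ok
E
python3 - <<'E'
from m import *
d=np.load('pics/scene3.npy');P=cloud('scene',d).reshape(-1,3);print('scene axis',axis(P,.162))
W,ok=wcloud(np.load('pics/w3.npy'),np.load('pics/w3T.npy'));print('wrist axis',axis(W,.162))
for n,Q,o in(('scene',P,np.ones(len(P),bool)),('wrist',W,ok),):
    im=cv2.imread('pics/scene3.png' if n=='scene' else 'pics/w3.png');h=cv2.cvtColor(im,cv2.COLOR_BGR2HSV).reshape(-1,3)[o]
    m=(h[:,0]>15)&(h[:,0]<35)&(h[:,1]>110)&(h[:,2]>100)&(np.hypot(Q[:,0]-.553,Q[:,1]+.2195)<.05)&(abs(Q[:,2]-.13)<.004)
    q=Q[m];r=cv2.minAreaRect((q[:,:2]*1000).astype(np.float32));print(n,'plate',np.round(r[0],1),np.round(r[1],1),round(r[2],1),q[:,2].mean().round(4))
# wrist: plate and hole by pixels
im=cv2.imread('pics/w3.png');T=np.load('pics/w3T.npy');H,S,V=cv2.split(cv2.cvtColor(im,cv2.COLOR_BGR2HSV))
m=((H>15)&(H<35)&(S>110)&(V>100)).astype(np.uint8);N,L,st,ce=cv2.connectedComponentsWithStats(m)
for i in range(1,N):
    if st[i,4]>200:
        v,u=np.nonzero(L==i);w=wz(T,np.c_[u,v],.13);r=cv2.minAreaRect((w[:,:2]*1000).astype(np.float32));print('wpix',ce[i].round(),np.round(r[0],1),np.round(r[1],1),round(r[2],1))
# cap: red/blue in wrist
for k,m in(('blue',(H>105)&(H<122)&(S>150)&(V>60)),('red',((H<6)|(H>174))&(S>150)&(V>80))):
    N,L,st,ce=cv2.connectedComponentsWithStats(m.astype(np.uint8));i=1+np.argmax(st[1:,4]);print(k,ce[i],st[i])
print(proj('scene',[.5535,-.219,.162]))
E
```

```text
scene axis (array([ 0.553 , -0.2156, -0.0046, -0.0049]), 209, np.float64(0.0009))
wrist axis (array([ 0.5525, -0.2195, -0.0034, -0.0015]), 884, np.float64(0.0002))
scene plate [ 554.1 -218.5] [52.7 58.9] 77.9 0.1286
wrist plate [ 551.7 -221.6] [50.  60.8] 76.7 0.1311
wpix [520. 179.] [ 504.6 -504.2] [87.6 94.6] 83.8
wpix [279. 189.] [ 551.9 -221.6] [51.1 61. ] 76.8
blue [277.29035714 298.77035714] [ 253  256   50   87 2800]
red [277.09547739 266.19095477] [268 255  19  24 398]
[206.68095112 175.14882272]
```

Both cameras show the tip about 2 to 3 mm too far in +y relative to the hole, and the lean is under 0.5°. I shift by -2.3 mm and descend in steps while watching the force.

Run:
```python
from m import *
x,y=.5535,-.2213
ctrl.movel([x,y,.285],max_speed=.03);ctrl.pause(.3)
im,d,T=wrist('pics/w4.png');W,ok=wcloud(d,T);print('axis',axis(W,.162,(x,y)))
b=np.array(get_state()['contact_force']);print(b)
for z in(.265,.25,.24,.23,.215,.20,.188):
    ctrl.movel([x,y,z],max_speed=.04);ctrl.pause(.1);s=get_state();f=np.array(s['contact_force'])-b
    print(z,round(s['time'],1),np.round(s['tcp_pos'],4),f.round(2),round(s['width'],4))
    if np.linalg.norm(f)>3: print('stop');break
ctrl.pause(.3)
im,d,T=wrist('pics/w5.png');W,ok=wcloud(d,T);np.save('pics/w5.npy',d);np.save('pics/w5T.npy',T)
im2,d2=vision.grab_frame('scene');cv2.imwrite('pics/scene5.png',im2);P=cloud('scene',d2).reshape(-1,3)
for Q in(W,P):
    q=Q[(Q[:,2]>.137)&(Q[:,2]<.175)]
    print(axis(q,.065,(x,y)))
a=cv2.resize(im2[90:250,140:290],None,fx=2.8,fy=2.8,interpolation=2)
c=cv2.resize(im[130:330,190:370],(380,422));c=cv2.copyMakeBorder(c,0,26,0,0,0)
cv2.imwrite('pics/crop5.png',np.hstack([a,c]))
```

```text
axis (array([ 0.5522, -0.2216, -0.0029, -0.0017]), 890, np.float64(0.0002))
[-0.20841216  0.50338873 -0.39413379]
0.265 11.7 [ 0.5537 -0.2213  0.2653] [ 1.1  -0.99  0.63] 0.0197
0.25 12.3 [ 0.5536 -0.2213  0.2502] [-0.79 -1.08  0.3 ] 0.0196
0.24 12.8 [ 0.5536 -0.2213  0.2401] [ 0.01 -0.95 -1.26] 0.0196
0.23 13.3 [ 0.5535 -0.2213  0.23  ] [ 0.25  0.28 -1.29] 0.0195
0.215 13.9 [ 0.5537 -0.2213  0.2152] [ 0.45 -1.15 -0.62] 0.0195
0.2 14.5 [ 0.5536 -0.2213  0.2001] [-0.32  0.5  -0.1 ] 0.0196
0.188 15.1 [ 0.5536 -0.2213  0.1881] [ 0.74 -0.68 -1.39] 0.0193
(array([ 0.5522, -0.2218, -0.0023, -0.0009]), 440, np.float64(0.0002))
(array([ 0.5527, -0.2182, -0.0048, -0.0066]), 64, np.float64(0.001))
```

View pics/crop5.png

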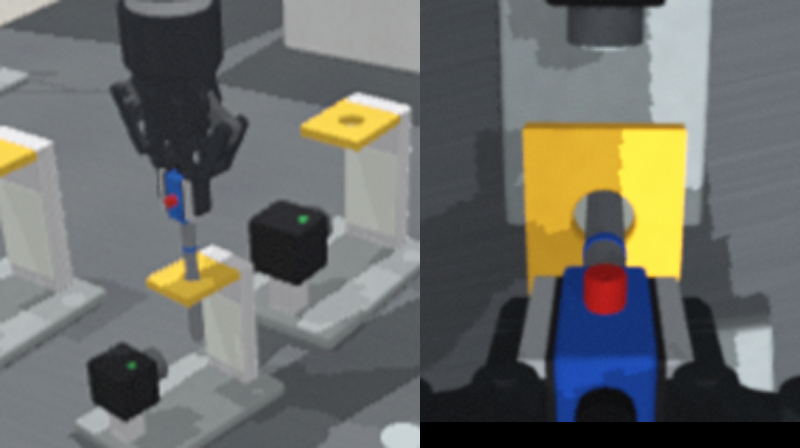

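The shaft is through and centred in the hole: in the wrist crop there is a gap on both sides at (604,215), and the stopper faces the lens. One last check before hand-in: cap height, to rule out slip, and yaw.

Run:
```python
from m import *
d=np.load('pics/w5.npy');T=np.load('pics/w5T.npy');W,ok=wcloud(d,T)
h=cv2.cvtColor(cv2.imread('pics/w5.png'),cv2.COLOR_BGR2HSV).reshape(-1,3)[ok]
near=np.hypot(W[:,0]-.553,W[:,1]+.2215)<.04
b=near&(h[:,0]>105)&(h[:,0]<122)&(h[:,1]>150);r=near&((h[:,0]<6)|(h[:,0]>174))&(h[:,1]>150)
t=W[b&(W[:,2]>np.percentile(W[b,2],95)-.003)];q=cv2.minAreaRect((t[:,:2]*1000).astype(np.float32))
print('cap top z',np.median(t[:,2]),'(want .225)',q);print('red z max',W[r,2].max(),'(want .2095) xy',np.median(W[r],0))
v=np.median(W[r],0)[:2]-[.5523,-.2217];print('stopper yaw',np.degrees(np.arctan2(v[1],v[0])),'stand -13.2')
s=get_state();print(s['time'],s['tcp_pos'],s['width'],np.abs(s['qd']).max(),s['contact_force'])
for n in ('scene',):
    vision.grab_frame(n)
    for k in('probe_mid','flask','bottle'): print(k,[(np.round(x['point']),round(x['p'],2)) for x in models.recognise(n,k)][:1])
```

```text
cap top z 0.22597518620416931 (want .225) ((552.6603393554688, -222.173583984375), (19.7771053314209, 24.215463638305664), 76.31109619140625)
red z max 0.2122822881196354 (want .2095) xy [ 0.56951757 -0.22585296  0.20941481]
stopper yaw -13.560981301989205 stand -13.2
15.4833 [ 0.55350343 -0.22133286  0.18806945] 0.019657112818882147 0.0026504473986635334 [ 1.04999944  0.50201892 -0.71651927]
probe_mid [(array([449., 250.]), 0.62)]
flask [(array([284., 272.]), 0.7)]
bottle [(array([322., 211.]), 0.85)]
```

All checks agree, so I hand the job in.

```bash
python3 -c "
from station import ticket,get_state
ticket.close_job();print(get_state()['time'])"
```

```text
the job is handed in; nothing more can be done
the job is handed in; nothing more can be done
```

The small blue-capped electrode is out of the rack and held through the eyelet of the smallest stand, and the job is handed in at about 15.5 s of the 53 s. I viewed six pictures. The hand-in reports no verdict, so what follows is what my last checks showed.

| Check | Measured | Wanted |
|---|---|---|
| Cap top height | 0.226 m (tip near 0.066 m) | 0.225 m (tip at 0.065 m) |
| Cap yaw / stand yaw | -13.6° / -13.2° | within 20° |
| Lean | under 0.5° (wrist and scene cameras) | under 8° |
| Shaft to hole centre | about 1 mm | tip within 8 mm |
| Force change during the descent | under 2 N, at noise level | no contact |
| Finger opening | 19.7 mm, steady | 20 mm cap |
| Probe, flask and bottle | where they were, to within 4 px | within 30 mm |

- **Camera disagreement:** The scene and wrist cameras differed by about 3 mm in absolute y. I aligned the shaft to the hole within each camera's own view, and the two views then agreed to within about 2 mm.
- **Stopper height:** The red stopper's top read 0.212 m where 0.2095 m was expected. I took this as depth noise, since the cap top and the stopper's middle both matched.

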